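# Set a crosscut stop from a story stick

## Task

Squeeze the sprung clip open and let it snap onto the right-hand end of the jig's fence, so that it pinches the story stick against the fence. Then slide the leg until its red pointer stands at the red line on the stick and, holding the leg there, pinch its red cam lever fully shut against the black lug. Leave the stick and the other tools where they are, and finish still holding leg and shut lever between the fingers, so that I can tighten the backup screw.

Things in the scene. Friction and masses are not known exactly. Their poses are not given: they have to be found in the camera images.
- jig: the crosscut stop: plywood base 180 x 285 x 10 mm fixed to the table, carrying a wooden fence, an aluminium guide and the sliding leg. Origin on the table surface; x points across the jig away from the robot, y along fence and guide to the left, z up. Fence (jig frame, mm): x 55..67, y -130..140, z 10..44. Ledge lip before the stick: x 41..46, y -60..130, up to z 18. Guide: x -60..-3, y -110..130, up to z 36
- fence_end (a point): middle of the bare right-hand end face of the fence, 12 mm thick, 17 mm below its top; axes as the jig's. The stick stands against the fence's near face, so fence and stick together are 20 mm thick (centre plane 4 mm nearer the robot than this point)
- stick: loose story stick, a light wooden strip 8 x 240 x 30 mm standing on its edge in the ledge against the near face of the fence; origin in the middle of its underside, y along it. Its right-hand end starts 7 to 19 mm inside the fence's end. Thin black lines and one red line 3 mm wide cross it
- stick_mark (a point): the red line where it crosses the top edge of the stick (55 mm left of the stick's middle); y along the stick
- pointer_tip (a point): middle of the end of the leg's red pointer, 3 mm wide; it moves with the leg and hangs 6 mm above the top of the stick; axes as the jig's. It is at the mark when level with the red line along y
- leg: the sliding leg: a bar captive in the guide's T-slot (0.4 mm play), with a carriage, stop blade and red pointer; it carries the lever and the black thumb lug. Axes as the jig's; origin at table level, level with the pointer and the lever's pin along y. It slides along y with about 1 N of friction while the lever is open
- lug_face (a point): middle of the far flat face (towards the fence) of the thumb lug, 66 mm above the table; axes as the jig's. The lug is an upright black plate 8 mm thick (x), 34 mm long (y), free from 48 to 84 mm above the table. A rib at its left end stands out 10 mm towards the fence (its right side 16 mm left of this point): a finger on the face pushes or holds the leg by it
- lever (a joint): cam lever on the leg, rad: 0 fully shut, 0.62 fully open; it swings level about an upright pin on the leg and stays where it is left (about 3 N at the knob moves it; from about 0.2 rad down the cam bites on the guide: the push needed at the knob rises to some 7 N, it drags the leg 2 to 3 mm to the right unless the leg is held, and locks it). The pin lies 60 mm from the knob, 58 mm nearer the jig's right end than the lug's middle
- knob_axis (a point): point on the axis of the upright red knob at the lever's end, 66 mm above the table; the knob is 14 mm thick and stands 40 to 84 mm above the table. From the lug's far face to the knob's near side it measures 29 mm when shut and 65 mm when open; pinching knob and lug together shuts the lever
- clip: sprung clip, black with orange jaw tips and grey handle ends, about 105 x 60 x 20 mm, lying flat on the table, jaws towards +y: its right half, with the pin. Origin on the pin at the underside; 80 g. Squeezing the handles to 28 mm (some 17 N) opens the jaws from 6 to 33 mm, where they stop; let go, they spring shut on 20 mm with some 14 N. An edge can enter 35 mm deep between the jaws
- clip_half (a joint): opening angle between the halves of the clip, rad: 0 shut, 0.64 wide open
- clip_right_tip (a point): inner face of the right half's jaw, mid height, 40 mm from the pin (jaws end 6 mm further on)
- clip_left_tip (a point): the same on the left half
- clip_right_handle (a point): outer face of the right half's handle, mid height, about 42 mm behind the pin; squeeze here. Handles end 17 mm further back and are flat and parallel when fully squeezed
- clip_left_handle (a point): the same on the left half
- mallet: bystander, wooden mallet: leave alone
- block_plane: bystander, small metal plane: leave alone
- tape_measure: bystander, yellow tape measure: leave alone
Not all that is in view belongs to the job. Leave any white look-alike of the leg alone.

How it is judged:
By the outcome, as a careful person would: the job done as asked, in the order asked, and still so for the second after the job is handed in, while the arm keeps its last pose, push and grip.
It also fails if it takes over 54 s, if anything falls off the work surface, if the arm or the gripper's body presses on something with over 40 N, if the wrist force passes 120 N, or if a joint passes its speed limit or range.

## Robot

A 6-joint arm with a two-finger parallel gripper is mounted at the origin on a cart in front of the work surface, level with it; the furniture and walls round the work are solid. World frame = base frame: x ahead of the robot, y to its left, z up, the work surface at z = 0. Lengths are in m, angles in rad, forces in N, time in s.
With the tool pointing down it reaches from about 0.375 to 0.9 m from the base axis. Payload 3.1 kg.
Tool frame: the origin (TCP) lies on the centre line of the jaws, within the pads' length; the fingertips stand robot.tip_reach ahead of it and the grasp point (between the pads) lies 8 mm behind it (robot.tip_reach is the distance from the TCP to the fingertips, in m); z points along the fingers, y is the line along which they close (so a half turn about z gives the same grasp; the last joint's range is limited). The gripper opens to 87 mm and grips with 3 to 60 N. Pads are 19 mm wide; open, the fingers measure 117 mm over their backs; the gripper's body (75 mm by 190 mm) begins 51 mm behind the grasp point.
Start: joints at [-1.476, 0.527, 1.433, -0, 1.181, -0.178], TCP at [0.168, -0.602, 0.205] pointing down, gripper open.
Joint ranges: [-3.08, 3.08], [-0.75, 2.2], [0.22, 2.44], [-1.43, 4.57], [0, 2.65], [-2.85, 2.85]. Speed limits (rad/s): [2.79, 2.79, 3.14, 3.14, 3.14, 3.14].

## Interface

Orientations are given as a unit quaternion [x, y, z, w].
In Python, from rig import robot gives the robot as it stands.
- The arm moves only by the tool jog_arm, never from a script. Its argument "motion" is one flat list of numbers, 7 for each row, row after row: the shift along the tool's x, y, z scaled (see below), then the turn, a rotation vector about the tool's x, y, z scaled (see below), then the gripper's target within -1 to 1 (shut at 1, half-way at 0, fully open at -1). In form: [x, y, z, rx, ry, rz, hand, x, y, z, rx, ry, rz, hand, ...]. A call has 1 to 12 rows; each row shifts and turns the commanded pose from where the row before left it, along the tool's axes as they then stand; what a row does not reach is not made up. The controller multiplies each number of a shift by 4 cm and each number of a turn by 4 degrees. A row lasts 1/8 s, in which the tool goes at most 62.5 mm and 10.7 degrees, less where a joint would pass 70% of its speed; a pose out of reach is approached as far as the arm can. A call with a number of a shift or a turn outside -1 to 1 is refused whole. A call with a gripper value outside its range is refused whole. The fingers move at their own pace and stop on an object; "grip_force" is the grip in N (left out, the last holds). Time passes only in rows, so rows that do not move let the fingers close. It gives the time, the measured TCP pose, the force, the opening and the grip force at its end, in the units of the state.
- robot.get_obs(): the state, without advancing time (a new reading comes with each control period).
- robot.camera(name): name is "scene" or "top" or "wrist"; returns the picture (480x640x3 uint8, blue, green, red); there is no depth.
- robot.calibration(name): a dict with "fx", "fy", "cx", "cy" (pixels), "R" (3x3) and "t" (3): a world point X has camera coordinates R X + t; the wrist camera has in their place "T_tool_cam" (4x4, takes a point from camera to tool coordinates, whose origin is the TCP and whose axes are the flange's). Camera axes: x right, y down, z forward; pixel columns grow to the right and rows downward; lengths in m; the calibration is good to about 2 mm. A picture is of the moment at which its call begins: read the wrist's pose just before it. calibration takes no time and is no camera call.
- robot.hand_in(): hands the job in; it is judged then, once.
The state is a dict: "time": time; "q": joint angles; "joint_velocities": joint speeds; "joint_torque": joint torques, N m; "position": TCP position; "tool_rot": TCP orientation; "ft_force": force on the tool from outside, world axes, zero at the start; "moment": the same for the moment, N m; "grip_width": finger opening in m; "grip_force": force on a finger pad.
Only numpy, scipy, OpenCV 4.12 (cv2) and the standard library are available. Lean on these libraries where they do the work, as an engineer would, in place of code of your own. Each camera call takes 0.05 s, during which the arm holds its last target. There are 200 camera calls.

## Working session

There is one attempt and no reset: what is moved stays moved. The work goes in short steps, Python scripts to look and compute and a tool call to move; the robot and the scene stay as the last step left them, time stands still between calls to the robot, and variables do not carry over. Pictures are saved under pics/ and viewed, at most 10 in all, crops included, and the job is handed in when it is done.

Besides the shell and the picture viewer there is one more tool, called after "Emit:" in YAML: its name, and indented under it one key for each argument. jog_arm: Moves the arm, as the interface text tells. Shifts and turns lie within -1 to 1; 1 stands for 4 cm of shift or 4 degrees of turn. Its arguments: {"type":"object","properties":{"motion":{"type":"array","items":{"type":"number"}},"grip_force":{"type":"number"}},"required":["motion"]}

```bash
ls; mkdir -p pics
cat > h.py <<'E'
import numpy as np, cv2
from rig import robot
def px(name,X):
    c=robot.calibration(name);p=np.array(c['R'])@np.array(X)+np.array(c['t']);return c['fx']*p[0]/p[2]+c['cx'],c['fy']*p[1]/p[2]+c['cy']
def ray(name,u,v,z,T=None):
    c=robot.calibration(name);d=np.array([(u-c['cx'])/c['fx'],(v-c['cy'])/c['fy'],1])
    if name=='wrist':
        from scipy.spatial.transform import Rotation as Ro
        o=T; R=Ro.from_quat(o[1]).as_matrix();M=np.array(c['T_tool_cam'])
        o0=R@M[:3,3]+np.array(o[0]); d=R@M[:3,:3]@d
    else:
        R=np.array(c['R']);o0=-R.T@np.array(c['t']);d=R.T@d
    return o0+d*(z-o0[2])/d[2]
E
python3 - <<'E'
from h import *
o=robot.get_obs();print(o['time'],o['position'],o['tool_rot'],o['grip_width'],robot.tip_reach)
for n in('scene','top','wrist'):
    cv2.imwrite(f'pics/{n}0.png',robot.camera(n))
    c=robot.calibration(n);print(n,{k:np.round(v,3).tolist() for k,v in c.items()})
E
```

```text
pics
0.0 [ 0.16834479 -0.60112891  0.20369061] [ 9.90713166e-01  1.35964458e-01  4.14054989e-05 -1.04224133e-03] 0.08712351352227958 0.011
scene {'fx': 449.92, 'fy': 449.92, 'cx': 314.141, 'cy': 245.182, 'R': [[-0.504, -0.864, 0.02], [-0.413, 0.22, -0.884], [0.759, -0.453, -0.467]], 't': [0.314, 0.277, 0.894]}
top {'fx': 449.943, 'fy': 449.943, 'cx': 321.845, 'cy': 234.335, 'R': [[0.029, -1.0, 0.004], [-0.99, -0.029, -0.136], [0.136, 0.0, -0.991]], 't': [0.038, 0.575, 1.032]}
wrist {'fx': 330.9, 'fy': 330.9, 'cx': 315.404, 'cy': 247.183, 'T_tool_cam': [[0.0, -0.955, -0.297, 0.084], [1.0, 0.001, -0.001, -0.0], [0.001, -0.297, 0.955, -0.18], [0.0, 0.0, 0.0, 1.0]]}
```

View pics/top0.png

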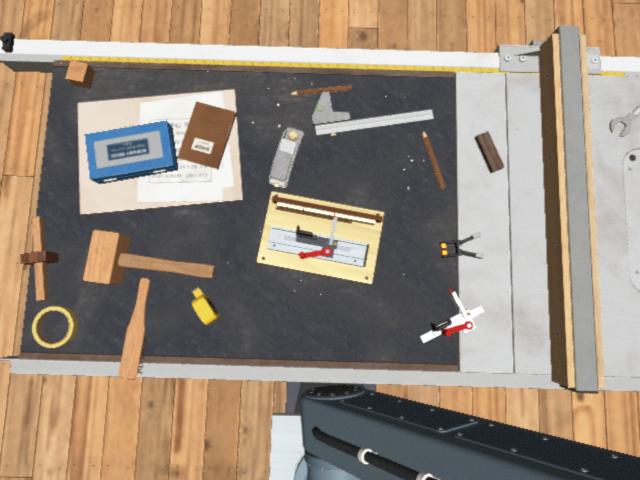

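View pics/scene0.png

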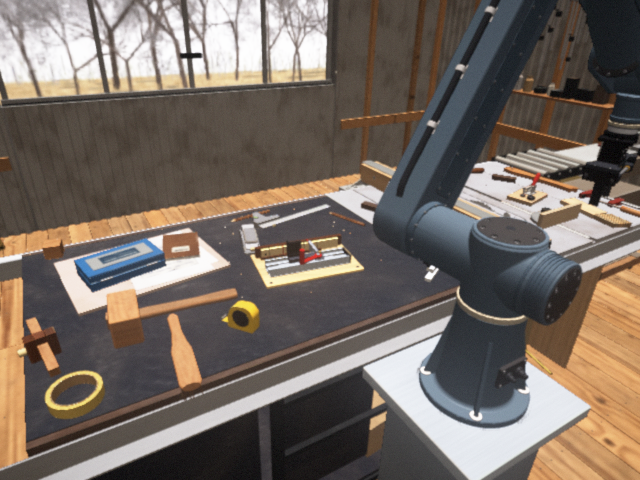

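The top view shows the jig at about (320,238). The clip is at (458,246), orange jaws to the left. A white look-alike leg sits at (455,322), off the jig; the real leg is the one in the jig's guide at (318,245). I'll confirm in an enlarged crop.

Run:
```python
from h import *
im=cv2.imread('pics/top0.png')
a=cv2.resize(im[185:290,250:390],None,fx=5.7,fy=5.7,interpolation=cv2.INTER_CUBIC)[:598]
cv2.imwrite('pics/c1.png',a)
b=cv2.resize(im[220:270,430:490],None,fx=10,fy=10,interpolation=cv2.INTER_CUBIC);cv2.imwrite('pics/c2.png',b)
for n,p,z in [('clip',(458,246),.01),('look',(455,322),.01),('jig',(320,238),.01)]:print(n,ray('top',*p,z))
```

```text
clip [ 0.55836376 -0.27811489  0.01      ]
look [ 0.37570222 -0.26870338  0.01      ]
jig [0.56820549 0.05905808 0.01      ]
```

View pics/c1.png

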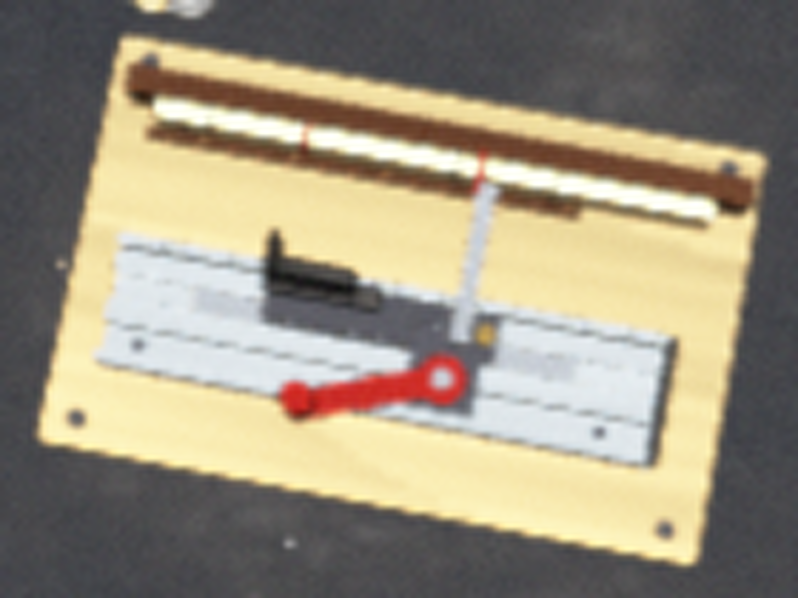

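View pics/c2.png

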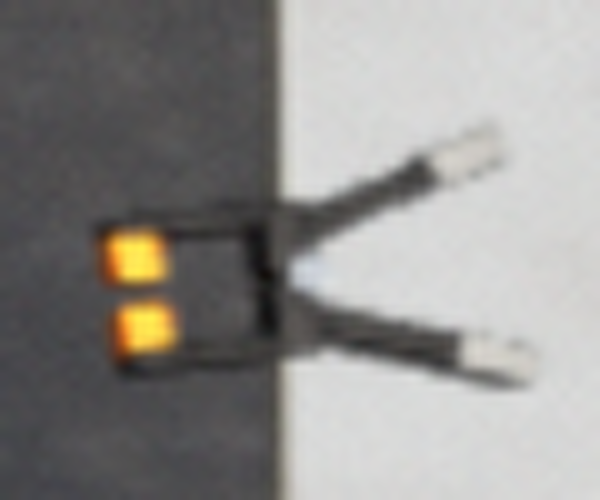

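The crop confirms the real leg in the guide: the pointer's red tip is at crop (483,180), the red line on the stick at (307,137), the lug at (315,278) and the knob at (297,400). The clip's jaws are at c2 (105,260)/(118,330), and its handle ends are at (500,145)/(530,370).

```bash
cat >> h.py <<'E'
def A(u,v,z): return ray('top',250+u/5.7,185+v/5.7,z)
def C(u,v,z): return ray('top',430+u/10,220+v/10,z)
def jigpose():
    # base corners (top z=.010), jig frame
    P=np.array([A(122,37,.01),A(767,155,.01),A(695,565,.01),A(38,440,.01)])[:,:2]
    Q=np.array([[.09,.1425],[.09,-.1425],[-.09,-.1425],[-.09,.1425]])
    return P,Q
def fit(Q,P):
    q=Q-Q.mean(0);p=P-P.mean(0);th=np.arctan2((q[:,0]*p[:,1]-q[:,1]*p[:,0]).sum(),(q*p).sum())
    R=np.array([[np.cos(th),-np.sin(th)],[np.sin(th),np.cos(th)]]);t=P.mean(0)-R@Q.mean(0)
    return th,R,t,P-(Q@R.T+t)
E
python3 - <<'E'
from h import *
np.set_printoptions(precision=4,suppress=True)
P,Q=jigpose();th,R,t,r=fit(Q,P);print('jig',np.degrees(th),t,'res',r.tolist())
j=lambda X:R.T@(X[:2]-t)
for n,u,v,z in [('fence L',130,80,.044),('fence R',752,193,.044),('stick R',712,212,.04),('stick L',157,103,.04),('mark',307,135,.04),('pointer',483,180,.046),('lug',315,278,.084),('knob',297,398,.084),('pin',441,380,.06)]:
    X=A(u,v,z);print(n,X,'jig',j(X))
for n,u,v,z in [('jawU',105,240,.02),('jawD',118,345,.02),('hU',502,145,.02),('hD',532,370,.02),('pin',270,265,.02)]:print(n,C(u,v,z))
a=(C(105,240,.02)+C(118,345,.02))/2;b=(C(502,145,.02)+C(532,370,.02))/2
print(a,b,np.linalg.norm(a-b),np.degrees(np.arctan2(*(a-b)[[1,0]])), 'squeeze',b+(a-b)/np.linalg.norm(a-b)*.017)
E
```

```text
jig -9.021262091917391 [0.5705 0.0565] res [[-0.0009606135987880737, -0.0003623942798992308], [-0.0001514892783636146, 0.00022848838337580224], [0.0004990165851364581, 0.0007253862273739614], [0.0006130862920150637, -0.000591480330850519]]
fence L [0.6546 0.1746 0.044 ] jig [0.0645 0.1298]
fence R [ 0.6141 -0.0872  0.044 ] jig [ 0.0656 -0.1351]
stick R [ 0.6062 -0.0711  0.04  ] jig [ 0.0553 -0.1204]
stick L [0.6459 0.1633 0.04  ] jig [0.0577 0.1172]
mark [0.634  0.0997 0.04  ] jig [0.056  0.0526]
pointer [0.6159 0.0254 0.046 ] jig [ 0.0497 -0.0237]
lug [0.5674 0.0926 0.084 ] jig [-0.0087  0.0351]
knob [0.5191 0.0981 0.084 ] jig [-0.0573  0.033 ]
pin [0.5303 0.0408 0.06  ] jig [-0.0373 -0.0219]
jawU [ 0.5608 -0.2328  0.02  ]
jawD [ 0.5354 -0.2357  0.02  ]
hU [ 0.5868 -0.3293  0.02  ]
hD [ 0.5323 -0.3355  0.02  ]
pin [ 0.5559 -0.2726  0.02  ]
[ 0.5481 -0.2342  0.02  ] [ 0.5595 -0.3324  0.02  ] 0.0988363914310648 96.64679709596298 squeeze [ 0.5576 -0.3155  0.02  ]
```

Emit:
jog_arm:
  motion: [0,0,-1,0,0,0,-1,0,0,-1,0,0,0,-1,1,-0.4,0,0,0,-1,-1,0.9,-0.4,0,0,0,0,-1,1,-0.4,0,0,0,0,-1,1,-0.4,0,0,0,0,-1,1,-0.4,0,0,0,0,-1,1,-0.4,0,0,0,0,-1,1,-0.4,0,0,0,0,-1,1,-0.4,0,0,0,0,-1,1,-0.4,0,0,0,0,-1,1,-0.4,0,0,0,0,-1]

```text
time: 1.65
position: [0.4903, -0.3193, 0.2843]
tool_rot: [0.985, 0.17, -0.0, -0.0]
ft_force: [0.7, -0.2, 0.3]
grip_width: 0.0871
grip_force: 0.0
```

Emit:
jog_arm:
  motion: [0,0,0,0,0,-1,-1,0,0,0,0,0,-1,-1,0,0,0,0,0,-1,-1,0,0,0,0,0,-1,-1,0,0,0,0,0,-1,-1,0,0,0,0,0,-1,-1,0,0,0,0,0,-1,-1,0,0,0,0,0,-1,-1,0,0,0,0,0,-1,-1,0,0,0,0,0,-1,-1,0,0,0,0,0,-1,-1,0,0,0,0,0,-1,-1]

```text
time: 3.15
position: [0.4893, -0.3202, 0.2842]
tool_rot: [0.83, 0.557, -0.0, -0.0]
ft_force: [-0.1, -0.4, -0.2]
grip_width: 0.087
grip_force: 0.0
```

Emit:
jog_arm:
  motion: [0,0,0,0,0,-1,-1,0,0,0,0,0,-1,-1,0,0,0,0,0,-1,-1,0,0,0,0,0,-1,-1,0,0,0,0,0,-1,-1,0,0,0,0,0,-1,-1,0,0,0,0,0,-1,-1,0,0,0,0,0,-0.2,-1]

```text
time: 4.15
position: [0.4893, -0.3202, 0.2843]
tool_rot: [0.666, 0.746, 0.0, -0.0]
ft_force: [0.2, -0.4, 0.0]
grip_width: 0.0866
grip_force: 0.0
```

```bash
cat >> h.py <<'E'
def snap(fn,crop=None,f=1):
    import json
    o=robot.get_obs();im=robot.camera('wrist');T=[o['position'].tolist() if hasattr(o['position'],'tolist') else list(o['position']),list(map(float,o['tool_rot']))]
    json.dump(T,open(f'pics/{fn}.json','w'));cv2.imwrite(f'pics/{fn}_full.png',im)
    if crop:
        x0,y0,x1,y1=crop;im=im[y0:y1,x0:x1]
    cv2.imwrite(f'pics/{fn}.png',cv2.resize(im,None,fx=f,fy=f,interpolation=cv2.INTER_CUBIC))
def W(fn,u,v,z):
    import json
    return ray('wrist',u,v,z,json.load(open(f'pics/{fn}.json')))
E
python3 -c "
from h import *
snap('w1')"
```

```text
(no output)
```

View pics/w1.png

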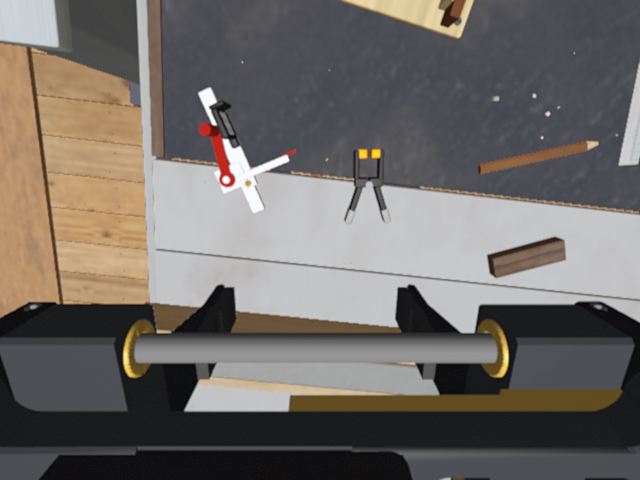

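The wrist view has the clip with jaws at (356–383,149) and handle ends at (350,222)/(387,222). The look-alike is at (235,160), and the fence's right end is at about (452,12).

Run:
```python
from h import *
np.set_printoptions(precision=4,suppress=True)
a=(W('w1',355,149,.02)+W('w1',384,149,.02))/2;b=(W('w1',350,222,.015)+W('w1',388,222,.015))/2;b[2]=.02
d=a-b;L=np.linalg.norm(d);s=b+d/L*.017
print(a,b,L,np.degrees(np.arctan2(d[1],d[0])),'squeeze',s)
p=np.array(__import__('json').load(open('pics/w1.json'))[0]);y=np.radians(96.5)
w=s-p;print('tool x,y',w[0]*np.cos(y)+w[1]*np.sin(y),w[0]*np.sin(y)-w[1]*np.cos(y))
```

```text
[ 0.5516 -0.236   0.02  ] [ 0.5673 -0.3321  0.02  ] 0.09737821867231486 99.28406658961714 squeeze [ 0.5645 -0.3153  0.02  ]
tool x,y -0.003587141962647828 0.07526101487416524
```

Emit:
jog_arm:
  motion: [0,0.9,0,0,0,-0.4,-1,-0.1,0.9,0.5,0,0,0,-1,0,0,1,0,0,0,-1,0,0,1,0,0,0,-1,0,0,1,0,0,0,-1,0,0,1,0,0,0,-1,0,0,1,0,0,0,-1,0,0,1,0,0,0,-1,0,0,0.23,0,0,0,-1,0,0,0,0,0,0,-1]

```text
time: 5.45
position: [0.5616, -0.3154, 0.0154]
tool_rot: [0.656, 0.755, -0.0, -0.0]
ft_force: [-0.8, -0.5, 0.2]
grip_width: 0.0873
grip_force: 0.0
```

```bash
python3 -c "
from h import *
snap('w2',(140,140,540,440),2)"
```

```text
(no output)
```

View pics/w2.png

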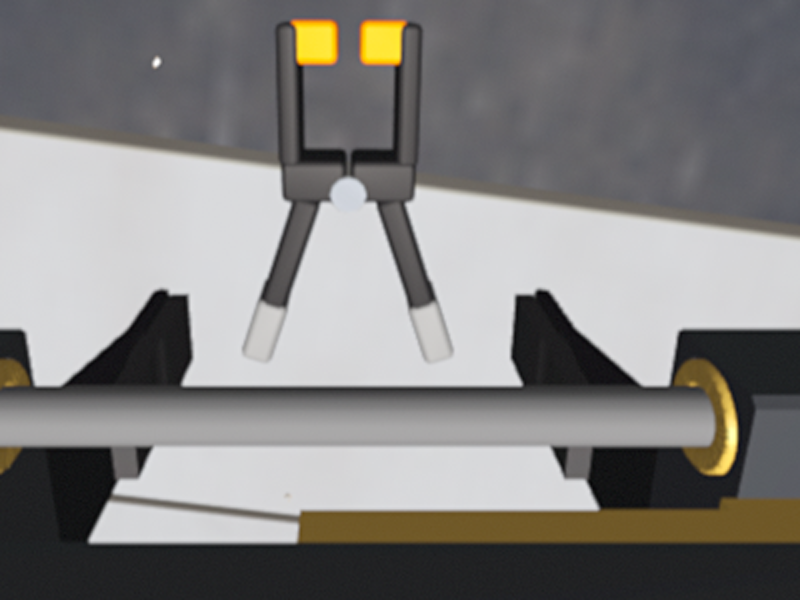

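The clip sits centred and aligned between the open fingers. Its handle ends are at crop (262,355)/(435,355), the pin at (348,193) and the jaws at (350,20).

Run:
```python
from h import *
np.set_printoptions(precision=4,suppress=True)
p=np.array(__import__('json').load(open('pics/w2.json'))[0]);y=2*np.arctan2(.755,.656)
for n,u,v in [('jawend',350,20),('pin',348,193),('hL',248,358),('hR',450,358)]:
    w=W('w2',140+u/2,140+v/2,.02)-p;print(n,w[0]*np.cos(y)+w[1]*np.sin(y),w[0]*np.sin(y)-w[1]*np.cos(y))
```

```text
jawend 0.07965072504013525 0.0013588906499895168
pin 0.03406195340631664 0.0008035349208862586
hL -0.016822342886937756 -0.028990924870194446
hR -0.01683091379825466 0.031094598338651813
```

Emit:
jog_arm:
  motion: [-0.18,0,0,0,0,0,-1,0,0,0,0,0,0,0,0,0,0,0,0,0,0.6,0,0,0,0,0,0,1,0,0,0,0,0,0,1,0,0,0,0,0,0,1,0,0,0,0,0,0,1,0,0,0,0,0,0,1]
  grip_force: 30

```text
time: 6.5
position: [0.5625, -0.3224, 0.0154]
tool_rot: [0.656, 0.755, 0.0, -0.0]
ft_force: [0.7, 1.2, 0.9]
grip_width: 0.025
grip_force: 0.0
```

Emit:
jog_arm:
  motion: [0,0,0,0,0,0,1,0,0,0,0,0,0,1]

```text
time: 6.75
position: [0.5625, -0.3225, 0.0154]
tool_rot: [0.656, 0.755, 0.0, -0.0]
ft_force: [-0.3, -0.2, 0.5]
grip_width: 0.0057
grip_force: 0.0
```

Emit:
jog_arm:
  motion: [0,0,0,0,0,0,-1,0,0,0,0,0,0,-1,0,0,0,0,0,0,-1,0,0,0,0,0,0,-1,0,0,0,0,0,0,-1,0,0,0,0,0,0,-1]

```text
time: 7.5
position: [0.5626, -0.3225, 0.0155]
tool_rot: [0.656, 0.755, -0.0, 0.0]
ft_force: [-0.1, -0.2, -0.5]
grip_width: 0.0577
grip_force: 0.0
```

```bash
python3 -c "
from h import *
snap('w3',(120,40,520,340),2)"
```

```text
(no output)
```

View pics/w3.png

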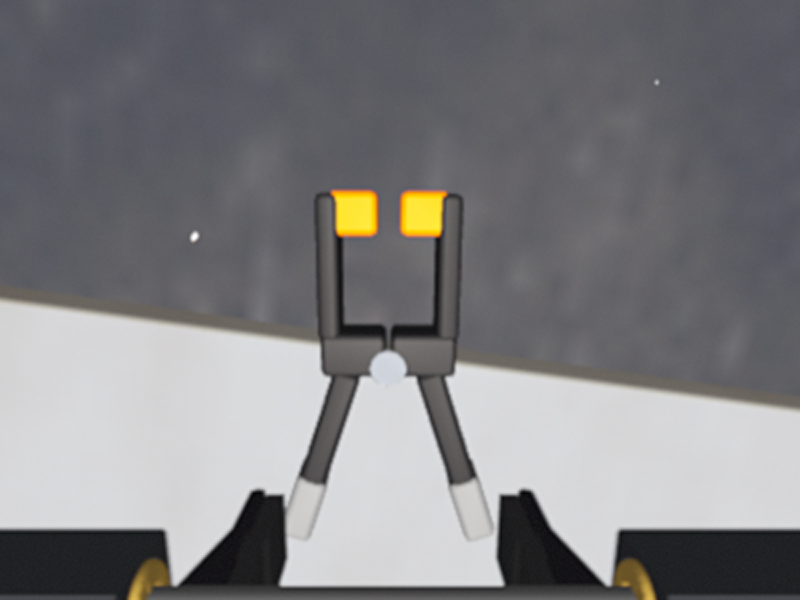

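The clip slid forward out of the fingers unharmed (handle ends at crop (300,540)/(478,540), pin at (388,368)). The pads had only caught the very ends of the splayed handles, so I'll grip nearer the pin.

Run:
```python
from h import *
p=np.array(__import__('json').load(open('pics/w3.json'))[0]);y=2*np.arctan2(.755,.656)
for n,u,v in [('jawend',389,192),('pin',388,368),('hL',287,538),('hR',492,538)]:
    w=W('w3',120+u/2,40+v/2,.02)-p;print(n,w[0]*np.cos(y)+w[1]*np.sin(y),w[0]*np.sin(y)-w[1]*np.cos(y))
```

```text
jawend 0.08639971151665854 0.0010841533178251334
pin 0.04108813071943988 0.0007985046120488788
hL -0.010244319834653542 -0.028989248865566714
hR -0.010244790301701959 0.03140190476473901
```

Emit:
jog_arm:
  motion: [0,0,0,0,0,0,-1,0,0,0,0,0,0,-1,0,0,0,0,0,0,-1]

```text
time: 7.92
position: [0.5626, -0.3225, 0.0155]
tool_rot: [0.656, 0.755, 0.0, 0.0]
ft_force: [0.5, -0.3, -0.8]
grip_width: 0.0854
grip_force: 0.0
```

Run:
```python
from h import *
c=robot.calibration('wrist');M=np.linalg.inv(np.array(c['T_tool_cam']))
for x in(-.0095,.0095):
  for z in (.011,-.008,-.03):
    for s in(-1,1):
      q=M@[x,s*.0289,z,1];u=c['fx']*q[0]/q[2]+c['cx'];v=c['fy']*q[1]/q[2]+c['cy']
      print(x,z,s,'full',round(u),round(v),'crop',round((u-120)*2),round((v-40)*2))
```

```text
-0.0095 0.011 -1 full 267 296 crop 294 513
-0.0095 0.011 1 full 359 296 crop 477 513
-0.0095 -0.008 -1 full 263 311 crop 285 541
-0.0095 -0.008 1 full 363 311 crop 485 541
-0.0095 -0.03 -1 full 256 331 crop 272 582
-0.0095 -0.03 1 full 368 331 crop 497 582
0.0095 0.011 -1 full 266 268 crop 292 456
0.0095 0.011 1 full 360 268 crop 479 456
0.0095 -0.008 -1 full 261 280 crop 282 481
0.0095 -0.008 1 full 364 280 crop 488 481
0.0095 -0.03 -1 full 254 298 crop 268 515
0.0095 -0.03 1 full 370 298 crop 501 515
```

The finger outline in the pictures fits tips about 28 mm higher than nominal, so they would have closed above the clip, which did not move at all. I'll shift forward and feel downward in small steps, watching the force.

Emit:
jog_arm:
  motion: [0.2,0,0,0,0,0,-1,0,0,0.05,0,0,0,-1,0,0,0.025,0,0,0,-1,0,0,0,0,0,0,-1]

```text
time: 8.43
position: [0.5614, -0.3146, 0.0123]
tool_rot: [0.656, 0.755, -0.0, -0.0]
ft_force: [0.0, 0.3, 0.1]
grip_width: 0.087
grip_force: 0.0
```

Emit:
jog_arm:
  motion: [0,0,0.025,0,0,0,-1,0,0,0.025,0,0,0,-1,0,0,0,0,0,0,-1]

```text
time: 8.8
position: [0.5613, -0.3146, 0.0103]
tool_rot: [0.656, 0.755, -0.0, -0.0]
ft_force: [-0.2, -0.2, 0.1]
grip_width: 0.0868
grip_force: 0.0
```

Emit:
jog_arm:
  motion: [0,0,0.025,0,0,0,-1,0,0,0.025,0,0,0,-1,0,0,0.025,0,0,0,-1]

```text
time: 9.18
position: [0.5614, -0.3145, 0.0074]
tool_rot: [0.656, 0.755, -0.0, -0.0]
ft_force: [-0.2, -0.8, -0.4]
grip_width: 0.0865
grip_force: 0.0
```

Emit:
jog_arm:
  motion: [0,0,0.025,0,0,0,-1,0,0,0.025,0,0,0,-1,0,0,0.025,0,0,0,-1]

```text
time: 9.55
position: [0.5614, -0.3145, 0.0044]
tool_rot: [0.656, 0.755, -0.0, -0.0]
ft_force: [-0.9, -0.0, -0.1]
grip_width: 0.0867
grip_force: 0.0
```

Emit:
jog_arm:
  motion: [0,0,0.05,0,0,0,-1,0,0,0.05,0,0,0,-1,0,0,0.05,0,0,0,-1,0,0,0.05,0,0,0,-1,0,0,0,0,0,0,-1]

```text
time: 10.18
position: [0.5613, -0.3144, -0.0038]
tool_rot: [0.656, 0.755, -0.0, -0.0]
ft_force: [0.2, 0.4, -0.0]
grip_width: 0.087
grip_force: 0.0
```

Emit:
jog_arm:
  motion: [0,0,0.025,0,0,0,-1,0,0,0.025,0,0,0,-1,0,0,0.025,0,0,0,-1,0,0,0,0,0,0,-1]

```text
time: 10.68
position: [0.5614, -0.3145, -0.0066]
tool_rot: [0.656, 0.755, 0.0, -0.0]
ft_force: [-1.0, 0.8, 0.5]
grip_width: 0.0871
grip_force: 0.0
```

Emit:
jog_arm:
  motion: [0,0,0,0,0,0,-0.2,0,0,0,0,0,0,-0.2,0,0,0,0,0,0,-0.2,0,0,0,0,0,0,0.0,0,0,0,0,0,0,0.0]
  grip_force: 30

```text
time: 11.3
position: [0.5615, -0.3147, -0.0065]
tool_rot: [0.656, 0.755, -0.0, 0.0]
ft_force: [1.1, -1.5, 0.2]
grip_width: 0.0473
grip_force: 10.2
```

Contact now, with 10 N on the pads. I'll continue to full squeeze.

Emit:
jog_arm:
  motion: [0,0,0,0,0,0,0.5,0,0,0,0,0,0,0.5,0,0,0,0,0,0,0.5,0,0,0,0,0,0,0.5,0,0,0,0,0,0,0.5]

```text
time: 11.92
position: [0.5615, -0.3145, -0.0066]
tool_rot: [0.656, 0.755, 0.0, 0.0]
ft_force: [-0.2, 0.6, 0.7]
grip_width: 0.0274
grip_force: 29.8
```

```bash
python3 -c "
from h import *
snap('w4',(190,90,440,340),2.3)"
```

```text
(no output)
```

View pics/w4.png

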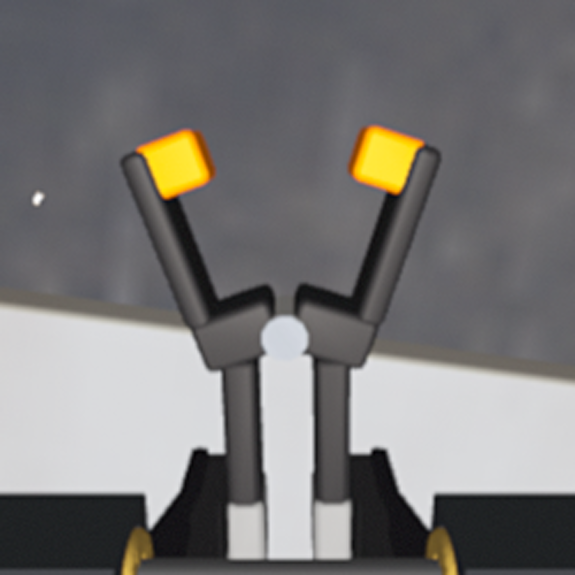

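The clip is squeezed fully open: jaw tips are at crop (214,165)/(352,160) and the pin at (286,337). I'll lift, turn to the fence heading and hover right of the fence end.

Emit:
jog_arm:
  motion: [0,0,-0.5,0,0,0,0.5,0,0,-1,0,0,0,0.5,0,0,-1,0,0,0,0.5,0.7,0.3,0,0,0,0,0.5,0.7,0.3,0,0,0,0,0.5,0.75,0.3,0,0,0,0,0.5,0.75,0.3,0,0,0,0,0.5,0,0,0,0,0,1,0.5,0,0,0,0,0,1,0.5,0,0,0,0,0,1,0.5,0,0,0,0,0,1,0.5,0,0,0,0,0,0.25,0.5]

```text
time: 13.48
position: [0.5929, -0.193, 0.0946]
tool_rot: [0.76, 0.65, 0.0, 0.0]
ft_force: [-0.4, -0.2, -0.6]
grip_width: 0.0272
grip_force: 29.8
```

Emit:
jog_arm:
  motion: [0,0,0,0,0,0,0.5]

```text
time: 13.6
position: [0.5928, -0.193, 0.0942]
tool_rot: [0.76, 0.65, 0.0, 0.0]
ft_force: [-1.1, -0.6, -0.3]
grip_width: 0.0274
grip_force: 29.8
```

```bash
python3 -c "
from h import *
snap('w5',(190,0,590,300),2)
o=robot.get_obs();print(o['position'],o['tool_rot'],o['grip_width'],o['ft_force'])"
```

```text
[ 0.59279287 -0.19302063  0.09395931] [7.59989768e-01 6.49935000e-01 7.20429869e-05 2.07229029e-04] 0.027433650831558187 [-0.23486433  0.02489752 -0.42938504]
```

View pics/w5.png

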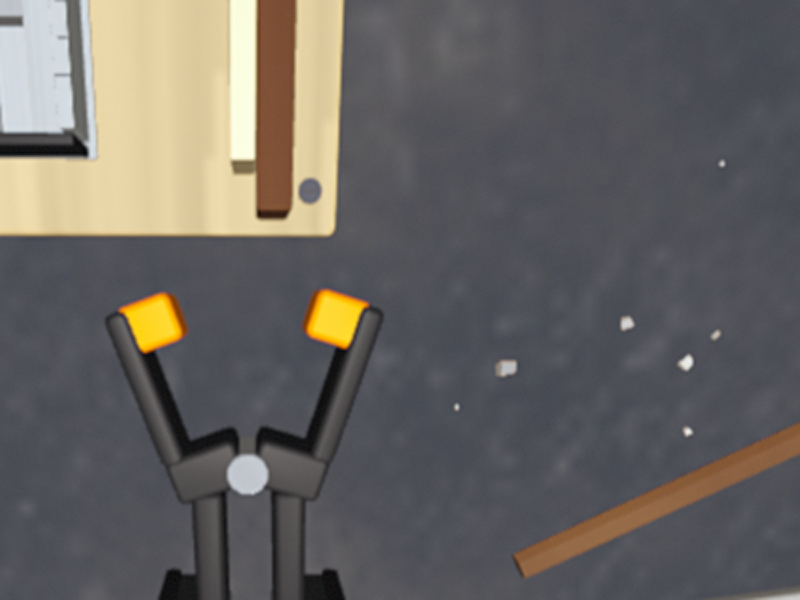

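The view shows the fence end's top edge at crop (257..291,211), the stick end at (231..255,160), the open jaws' inner corners at (186,322)/(304,320), and the pin at (248,474). The stick starts about 15 mm inside the fence end.

Run:
```python
from h import *
np.set_printoptions(precision=4,suppress=True)
p=np.array(__import__('json').load(open('pics/w5.json'))[0]);y=2*np.arctan2(.65,.76);print('yaw',np.degrees(y))
f=lambda u,v,z:(lambda w:np.array([w[0]*np.cos(y)+w[1]*np.sin(y),w[0]*np.sin(y)-w[1]*np.cos(y)]))(W('w5',190+u/2,v/2,z)-p)
for n,u,v,z in [('fN',257,211,.044),('fF',291,211,.044),('fN0',259,0,.044),('fF0',297,0,.044),('sN',231,160,.04),('sN0',231,0,.04),('sF',255,160,.04),('jL',186,322,.1205),('jR',304,320,.1205),('jendL',172,293,.1205),('jendR',323,290,.1205),('pin',248,474,.1215)]:print(n,f(u,v,z))
g=W('w5',190+257/2,211/2,.044)+W('w5',190+291/2,211/2,.044);print('fence end mid',g/2)
d=W('w5',190+259/2,0,.044)-W('w5',190+257/2,211/2,.044);print(np.degrees(np.arctan2(d[1],d[0])))
d=W('w5',190+297/2,0,.044)-W('w5',190+291/2,211/2,.044);print(np.degrees(np.arctan2(d[1],d[0])))
```

```text
yaw 81.07830348296689
fN [0.1066 0.0034]
fF [0.1066 0.0143]
fN0 [0.1642 0.0038]
fF0 [0.1642 0.015 ]
sN [ 0.1221 -0.0049]
sN0 [ 0.1656 -0.0045]
sF [0.1221 0.0028]
jL [ 0.0757 -0.0132]
jR [0.0761 0.0133]
jendL [ 0.0819 -0.0161]
jendR [0.0826 0.0173]
pin [0.0405 0.0007]
fence end mid [ 0.6182 -0.0891  0.044 ]
80.67644916399365
80.37630222967049
```

Emit:
jog_arm:
  motion: [0,0.11,0.5,0,0,0.15,0.5,0,0,0.8,0,0,0,0.5,0,0,0.8,0,0,0,0.5,0,0,0,0,0,0,0.5,0.3,0,0,0,0,0,0.5,0.3,0,0,0,0,0,0.5,0,0,0,0,0,0,0.5]

```text
time: 14.52
position: [0.6018, -0.1686, 0.0106]
tool_rot: [0.763, 0.646, 0.0, 0.001]
ft_force: [-0.7, 0.6, -0.5]
grip_width: 0.0273
grip_force: 29.8
```

```bash
python3 -c "
from h import *
snap('w6',(190,40,490,340),2)
o=robot.get_obs();print(o['position'],o['tool_rot'],o['grip_width'],o['ft_force'])"
```

```text
[ 0.60179736 -0.16927701  0.01052444] [7.63073090e-01 6.46311613e-01 2.99627916e-04 8.17181288e-04] 0.027047713332922593 [ 0.16561044  0.06951959 -0.78609152]
```

Run:
```python
from h import *
im=cv2.imread('pics/w6_full.png');h=cv2.cvtColor(im,cv2.COLOR_BGR2HSV)
m=cv2.inRange(h,(10,190,190),(28,255,255));n,l,s,c=cv2.connectedComponentsWithStats(m)
print('orange',[s[i].tolist() for i in range(1,n) if s[i][4]>40])
for v in (60,100,125,140):
    r=h[v,290:350];print(v,' '.join(f'{290+i}:{a[0]}/{a[1]}/{a[2]}' for i,a in enumerate(r.tolist()) if i%3==0))
```

```text
orange [[343, 146, 31, 28, 550], [250, 148, 31, 28, 549]]
60 290:32/28/252 293:33/28/252 296:32/26/252 299:34/25/252 302:24/43/241 305:12/161/119 308:11/144/126 311:11/147/125 314:11/144/126 317:11/144/126 320:11/150/124 323:11/146/124 326:11/146/122 329:11/146/122 332:11/149/120 335:22/72/226 338:21/72/227 341:21/73/226 344:21/73/225 347:21/74/221
100 290:32/27/252 293:33/27/253 296:33/24/252 299:34/24/253 302:29/29/252 305:12/166/109 308:11/147/128 311:10/145/127 314:11/145/128 317:11/143/127 320:12/147/125 323:12/149/125 326:11/145/125 329:11/146/124 332:12/146/119 335:21/71/231 338:21/73/227 341:21/73/227 344:21/74/224 347:21/73/220
125 290:21/71/229 293:21/71/230 296:22/71/230 299:22/71/231 302:21/70/233 305:18/100/158 308:11/145/128 311:10/146/126 314:11/147/128 317:12/147/128 320:11/148/126 323:11/143/127 326:11/144/126 329:11/149/125 332:13/145/127 335:22/71/232 338:131/17/117 341:129/16/112 344:130/14/111 347:130/14/110
140 290:21/71/229 293:21/72/230 296:21/72/231 299:21/72/231 302:21/71/233 305:19/98/162 308:11/148/126 311:11/146/126 314:12/145/128 317:11/147/128 320:11/145/128 323:11/147/127 326:12/148/126 329:11/146/126 332:14/128/138 335:22/71/229 338:22/72/226 341:21/73/225 344:21/74/223 347:21/75/219
```

Emit:
jog_arm:
  motion: [0,-0.025,0,0,0,0,0.5,0.17,0,0,0,0,0,0.5,0.17,0,0,0,0,0,0.5,0,0,0,0,0,0,0.5]

```text
time: 15.08
position: [0.6023, -0.1557, 0.0094]
tool_rot: [0.763, 0.646, -0.0, -0.0]
ft_force: [0.1, -0.0, -1.9]
grip_width: 0.0275
grip_force: 29.8
```

Emit:
jog_arm:
  motion: [0.17,0,0,0,0,0,0.5,0.17,0,0,0,0,0,0.5,0,0,0,0,0,0,0.5]

```text
time: 15.45
position: [0.6046, -0.1423, 0.0094]
tool_rot: [0.763, 0.646, -0.0, -0.0]
ft_force: [0.5, -0.4, -1.0]
grip_width: 0.0275
grip_force: 29.8
```

Run:
```python
from h import *
snap('w7',(190,40,490,340),2);o=robot.get_obs();print(o['position'],o['ft_force'],o['grip_width'])
im=cv2.imread('pics/w7_full.png');h=cv2.cvtColor(im,cv2.COLOR_BGR2HSV)
m=cv2.inRange(h,(10,190,190),(28,255,255));n,l,s,c=cv2.connectedComponentsWithStats(m)
print('orange',[s[i].tolist() for i in range(1,n) if s[i][4]>40])
for v in (130,150):
    r=h[v,270:350];print(v,' '.join(f'{270+i}:{a[0]}/{a[1]}/{a[2]}' for i,a in enumerate(r.tolist()) if i%3==0))
print('col320',' '.join(f'{v}:{h[v,320].tolist()}' for v in range(150,250,4)));print('col297',' '.join(f'{v}:{h[v,297].tolist()}' for v in range(120,220,5)))
```

```text
[ 0.60463492 -0.1426192   0.00940657] [0.35183787 0.22036853 0.16977195] 0.027498414717094105
orange [[344, 146, 30, 28, 541], [250, 148, 31, 28, 538]]
130 270:21/74/216 273:21/74/217 276:21/74/218 279:21/72/223 282:21/72/230 285:22/71/235 288:22/71/233 291:33/29/252 294:32/28/251 297:32/27/251 300:33/27/252 303:34/25/252 306:25/42/242 309:11/164/118 312:11/144/126 315:11/147/125 318:11/146/126 321:11/145/125 324:11/150/122 327:11/145/123 330:10/142/122 333:11/146/122 336:20/92/172 339:21/71/227 342:22/73/225 345:22/74/225 348:21/73/221
150 270:24/225/251 273:20/255/246 276:15/255/126 279:21/82/209 282:21/73/228 285:22/70/234 288:22/75/222 291:32/28/252 294:33/28/252 297:33/26/252 300:33/26/252 303:34/24/252 306:26/37/248 309:11/160/118 312:11/148/126 315:11/145/125 318:11/145/125 321:11/150/124 324:11/152/124 327:11/147/125 330:11/147/123 333:11/150/122 336:20/87/185 339:21/73/227 342:21/72/227 345:16/126/152 348:18/255/218
col320 150:[11, 142, 126] 154:[10, 147, 125] 158:[10, 145, 127] 162:[10, 145, 127] 166:[11, 150, 126] 170:[11, 148, 126] 174:[11, 145, 127] 178:[12, 148, 126] 182:[11, 147, 127] 186:[11, 145, 127] 190:[11, 147, 127] 194:[11, 149, 127] 198:[11, 148, 126] 202:[11, 145, 127] 206:[12, 147, 128] 210:[140, 18, 87] 214:[120, 17, 30] 218:[45, 27, 19] 222:[120, 6, 41] 226:[8, 14, 75] 230:[109, 12, 176] 234:[110, 15, 206] 238:[110, 15, 206] 242:[108, 15, 204] 246:[116, 23, 87]
col297 120:[33, 28, 252] 125:[33, 28, 252] 130:[32, 27, 251] 135:[33, 27, 252] 140:[33, 27, 252] 145:[33, 27, 252] 150:[33, 26, 252] 155:[33, 26, 252] 160:[33, 26, 252] 165:[33, 26, 252] 170:[34, 25, 252] 175:[21, 75, 227] 180:[21, 70, 229] 185:[21, 70, 228] 190:[21, 73, 229] 195:[21, 72, 229] 200:[21, 72, 229] 205:[21, 79, 216] 210:[114, 15, 86] 215:[113, 15, 69]
```

The clip is centred: jaws at 281/344 px, the fence-and-stick pair at 290–336, and the jaw pads overlap the stick by about 10 mm. I'll release it.

Emit:
jog_arm:
  motion: [0,0,0,0,0,0,0,0,0,0,0,0,0,-0.3,0,0,0,0,0,0,-1,0,0,0,0,0,0,-1,0,0,0,0,0,0,-1,0,0,0,0,0,0,-1,0,0,0,0,0,0,-1]

```text
time: 16.38
position: [0.6046, -0.143, 0.0094]
tool_rot: [0.764, 0.646, 0.0, -0.0]
ft_force: [0.2, 0.6, -0.1]
grip_width: 0.0851
grip_force: 0.0
```

Run:
```python
from h import *
snap('w8');o=robot.get_obs();print(o['position'],o['ft_force'],o['grip_width'])
im=cv2.imread('pics/w8_full.png');h=cv2.cvtColor(im,cv2.COLOR_BGR2HSV)
m=cv2.inRange(h,(10,190,190),(28,255,255));n,l,s,c=cv2.connectedComponentsWithStats(m)
print('orange',[s[i].tolist() for i in range(1,n) if s[i][4]>40])
for v in (130,150):
    r=h[v,270:350];print(v,' '.join(f'{270+i}:{a[0]}/{a[1]}/{a[2]}' for i,a in enumerate(r.tolist()) if i%3==0))
print('col297',' '.join(f'{v}:{h[v,297].tolist()}' for v in range(140,200,3)))
# red in wrist
m=cv2.inRange(h,(0,150,90),(6,255,255))|cv2.inRange(h,(174,150,90),(180,255,255));n,l,s,c=cv2.connectedComponentsWithStats(m)
print('red',[(s[i].tolist(),c[i].round(1).tolist()) for i in range(1,n) if s[i][4]>6])
```

```text
[ 0.60465096 -0.1430226   0.00946156] [ 0.0556334  -0.15548025 -0.1078491 ] 0.08562874077496815
orange [[336, 147, 26, 26, 500], [264, 148, 26, 26, 487]]
130 270:21/74/216 273:22/75/217 276:21/75/219 279:21/73/224 282:21/72/231 285:21/72/235 288:21/73/234 291:33/29/252 294:32/28/251 297:32/27/251 300:33/27/252 303:34/25/252 306:26/38/240 309:12/162/123 312:11/144/126 315:11/144/126 318:11/146/126 321:11/143/125 324:11/143/123 327:11/145/123 330:11/145/121 333:11/151/120 336:21/80/201 339:22/72/226 342:21/73/226 345:22/74/224 348:21/74/221
150 270:15/173/219 273:19/255/241 276:20/255/247 279:22/255/251 282:24/244/251 285:23/255/250 288:13/224/175 291:32/28/253 294:33/28/252 297:33/27/252 300:34/25/252 303:34/24/252 306:28/30/251 309:11/166/117 312:11/146/126 315:11/143/127 318:11/146/126 321:11/146/126 324:11/146/124 327:11/148/124 330:11/147/123 333:11/149/123 336:15/247/151 339:23/255/248 342:25/206/251 345:24/215/251 348:24/229/251
col297 140:[32, 26, 251] 143:[32, 26, 251] 146:[33, 27, 252] 149:[33, 27, 252] 152:[33, 27, 252] 155:[33, 26, 252] 158:[33, 26, 252] 161:[33, 26, 252] 164:[33, 26, 252] 167:[33, 26, 252] 170:[31, 28, 250] 173:[21, 73, 229] 176:[22, 71, 229] 179:[21, 72, 229] 182:[22, 71, 229] 185:[21, 71, 229] 188:[21, 72, 229] 191:[21, 73, 229] 194:[21, 72, 229] 197:[21, 72, 229]
red []
```

The clip has snapped on: jaw faces at 290 and 336 px on the stick and fence, and the stick end unmoved at row 172. I'll rise and go over to the leg.

Emit:
jog_arm:
  motion: [0,0,-0.4,0,0,0,-1,0,0,-0.8,0,0,0,-1,0,0,-1,0,0,0,-1,0,0,-1,0,0,0,-1,0.7,-0.4,-0.55,0,0,0,-1,0.9,-0.53,0,0,0,0,-1,0.9,-0.53,0,0,0,0,-1,0.9,-0.53,0,0,0,0,-1,0.9,-0.53,0,0,0,0,-1,0,0,0,0,0,0,-1,0,0,0,0,0,0,-1]

```text
time: 17.8
position: [0.5346, 0.0431, 0.1604]
tool_rot: [0.763, 0.646, 0.001, 0.001]
ft_force: [0.1, 0.5, 0.3]
grip_width: 0.0869
grip_force: 0.0
```

Run:
```python
from h import *
snap('w9',(150,20,550,300),2);o=robot.get_obs();print(o['position'],o['tool_rot'],o['ft_force'],o['grip_width'])
```

```text
[0.53482077 0.04261827 0.16023368] [7.63746858e-01 6.45514987e-01 5.88113519e-04 8.90916799e-04] [-0.37498448  0.19471039 -0.36640372] 0.08682497711247089
```

View pics/w9.png

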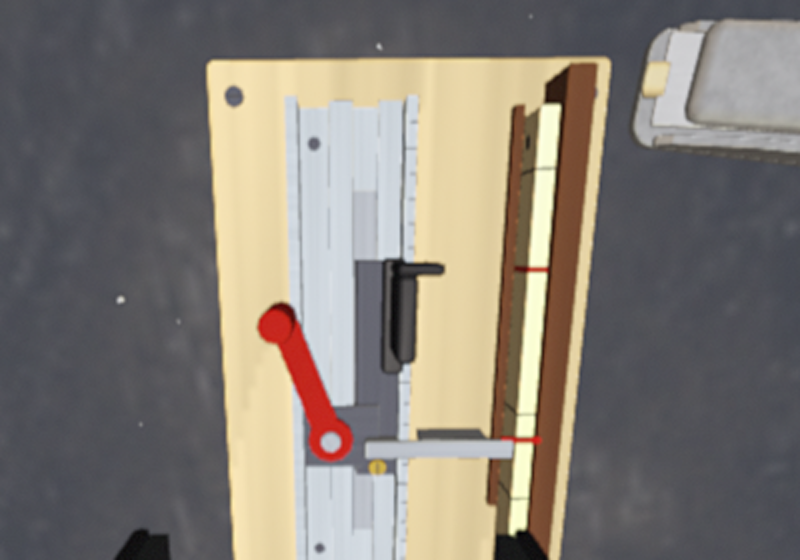

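In this view: knob top at crop (277,322), lug top face at u 402–415, v 262–362 with the rib at (443,268), red mark at (540,270), and red pointer tip at (500–541,440).

```bash
cat >> h.py <<'E'
def tl(fn,u,v,z):
    import json
    from scipy.spatial.transform import Rotation as Ro
    T=json.load(open(f'pics/{fn}.json'));w=Ro.from_quat(T[1]).inv().apply(W(fn,u,v,z)-np.array(T[0]));return w
def reds(fn):
    im=cv2.imread(f'pics/{fn}_full.png');h=cv2.cvtColor(im,cv2.COLOR_BGR2HSV)
    m=cv2.inRange(h,(0,110,90),(8,255,255))|cv2.inRange(h,(172,110,90),(180,255,255));m[300:]=0
    m&=(im[:,:,2]>150).astype(np.uint8)*255
    n,l,s,c=cv2.connectedComponentsWithStats(m)
    return [(s[i].tolist(),c[i].round(2).tolist()) for i in range(1,n) if s[i][4]>4]
E
python3 - <<'E'
from h import *
np.set_printoptions(precision=4,suppress=True)
print(reds('w9'))
F=lambda u,v,z:tl('w9',150+u/2,20+v/2,z)[:2]
for n,u,v,z in [('lug far L',415,274,.084),('lug far R',415,360,.084),('lug near edge',402,360,.084),('rib end',443,268,.084),('knob',277,322,.084),('knobedge',259,322,.084),('pin',330,441,.06),('ptr',535,440,.046),('mark',540,270,.04),('fence far top',597,64,.044),('fence near',570,64,.044),('baseTL',208,62,.01),('baseTR',609,59,.01)]:print(n,F(u,v,z))
E
```

```text
[([414, 154, 10, 2, 20], [418.5, 154.5]), ([279, 175, 48, 76, 1144], [302.67, 211.31]), ([401, 238, 20, 4, 47], [412.09, 239.45])]
lug far L [0.0738 0.0329]
lug far R [0.0416 0.0341]
lug near edge [0.0416 0.0291]
rib end [0.076  0.0433]
knob [ 0.0561 -0.0191]
knobedge [ 0.0561 -0.026 ]
pin [0.0019 0.0011]
ptr [-0.0017  0.096 ]
mark [0.0739 0.093 ]
fence far top [0.1528 0.1069]
fence near [0.1528 0.0962]
baseTL [ 0.1614 -0.0527]
baseTR [0.1628 0.1241]
```

Emit:
jog_arm:
  motion: [0.7,0.09,0,0,0,0,-1,0.75,0,0,0,0,0,-1,0,0,0,0,0,0,-1,0,0,0.8,0,0,0,-1,0,0,0.6,0,0,0,-1,0,0,0.3,0,0,0,-1,0,0,0.3,0,0,0,-1]

```text
time: 18.73
position: [0.5477, 0.099, 0.0792]
tool_rot: [0.764, 0.645, 0.0, 0.0]
ft_force: [0.7, 0.3, 1.2]
grip_width: 0.0869
grip_force: 0.0
```

Emit:
jog_arm:
  motion: [0,0,0.2,0,0,0,-1,0,0,0.2,0,0,0,-1,0,0,0.2,0,0,0,-1,0,0,0.2,0,0,0,-1,0,0,0.18,0,0,0,-1,0,0,0,0,0,0,-1]

```text
time: 19.48
position: [0.5465, 0.1, 0.0396]
tool_rot: [0.764, 0.646, -0.001, -0.0]
ft_force: [-0.4, 1.1, 0.2]
grip_width: 0.087
grip_force: 0.0
```

Run:
```python
from h import *
snap('w10');o=robot.get_obs();print(o['position'],o['tool_rot'],o['ft_force'],o['grip_width']);print(reds('w10'))
```

```text
[0.54683358 0.099982   0.0399573 ] [ 7.63597765e-01  6.45692162e-01 -2.20490760e-04 -1.89395545e-04] [ 0.29073501  0.28725392 -1.01332791] 0.08698406039555001
[([461, 264, 15, 4, 44], [467.82, 265.02])]
```

Emit:
jog_arm:
  motion: [0,0,0,0,0,0,-0.56,0,0,0,0,0,0,-0.56,0,0,0,0,0,0,-0.56,0.1,0,0,0,0,0,-0.56,0.1,0,0,0,0,0,-0.56,0.1,0,0,0,0,0,-0.56,0,0,0,0,0,0,-0.56]
  grip_force: 20

```text
time: 20.4
position: [0.5491, 0.1123, 0.0403]
tool_rot: [0.763, 0.646, 0.0, -0.0]
ft_force: [-0.2, -0.3, 0.9]
grip_width: 0.0678
grip_force: 0.0
```

Emit:
jog_arm:
  motion: [0.15,0,0,0,0,0,-0.56,0.15,0,0,0,0,0,-0.56,0.15,0,0,0,0,0,-0.56,0.15,0,0,0,0,0,-0.56]

```text
time: 20.9
position: [0.5529, 0.1359, 0.0402]
tool_rot: [0.764, 0.646, -0.0, -0.0]
ft_force: [0.0, -0.8, -0.6]
grip_width: 0.0676
grip_force: 0.3
```

Emit:
jog_arm:
  motion: [0.15,0,0,0,0,0,-0.56,0.15,0,0,0,0,0,-0.56,0.15,0,0,0,0,0,-0.56,0.15,0,0,0,0,0,-0.56,0.15,0,0,0,0,0,-0.56,0.1,0,0,0,0,0,-0.56,0.05,0,0,0,0,0,-0.56,0,0,0,0,0,0,-0.56]

```text
time: 21.9
position: [0.5592, 0.1711, 0.0403]
tool_rot: [0.764, 0.646, 0.0, 0.0]
ft_force: [-0.3, -0.1, 0.2]
grip_width: 0.0677
grip_force: 0.0
```

Run:
```python
from h import *
o=robot.get_obs();print(o['position'],o['tool_rot'],o['ft_force'],o['grip_width'])
```

```text
[0.55922932 0.17114356 0.04034436] [7.63585315e-01 6.45706880e-01 2.80885279e-04 1.13035685e-04] [-0.29190532 -0.13446775  0.1672868 ] 0.06765332745139009
```

Emit:
jog_arm:
  motion: [-0.08,0,0,0,0,0,-1,0,0,0,0,0,0,-1,0,0,-0.5,0,0,0,-1,0,0,-0.8,0,0,0,-1,0,0,-0.9,0,0,0,-1,-0.7,0,-0.8,0,0,0,-1,-0.7,0,0,0,0,0,-1,-0.7,0,0,0,0,0,-1,-0.7,0,0,0,0,0,-1,0,0,0,0,0,0,-1,0,0,0,0,0,0,-1]

```text
time: 23.28
position: [0.5399, 0.0576, 0.1603]
tool_rot: [0.764, 0.645, 0.0, -0.0]
ft_force: [0.6, -0.7, 0.1]
grip_width: 0.0869
grip_force: 0.0
```

Run:
```python
from h import *
np.set_printoptions(precision=4,suppress=True)
snap('w11');o=robot.get_obs();print(o['position'],o['tool_rot']);print(reds('w11'))
im=cv2.imread('pics/w11_full.png')
for (s,c) in reds('w11'):
    for z in(.04,.046):print(c,s,z,tl('w11',*c,z)[:2])
```

```text
[0.54   0.058  0.1603] [ 0.7635  0.6457  0.0002 -0.0001]
[([273, 99, 18, 19, 264], [281.13, 107.72]), ([281, 115, 43, 78, 1129], [302.02, 155.34]), ([410, 172, 9, 2, 18], [414.0, 172.5]), ([403, 178, 21, 5, 54], [414.54, 179.46])]
[281.13, 107.72] [273, 99, 18, 19, 264] 0.04 [ 0.1122 -0.0274]
[281.13, 107.72] [273, 99, 18, 19, 264] 0.046 [ 0.1116 -0.0268]
[302.02, 155.34] [281, 115, 43, 78, 1129] 0.04 [ 0.0736 -0.0103]
[302.02, 155.34] [281, 115, 43, 78, 1129] 0.046 [ 0.0738 -0.01  ]
[414.0, 172.5] [410, 172, 9, 2, 18] 0.04 [0.059 0.089]
[414.0, 172.5] [410, 172, 9, 2, 18] 0.046 [0.0595 0.0872]
[414.54, 179.46] [403, 178, 21, 5, 54] 0.04 [0.0529 0.09  ]
[414.54, 179.46] [403, 178, 21, 5, 54] 0.046 [0.0535 0.0883]
```

Run:
```python
from h import *
im=cv2.imread('pics/w11_full.png').astype(int)
print('      '+'  '.join(f'c{c}' for c in range(398,430,3)))
for v in range(167,187):print(v,' '.join(f'{im[v,c,2]:3d}/{im[v,c,1]:3d}' for c in range(398,430,3)))
```

```text
c398  c401  c404  c407  c410  c413  c416  c419  c422  c425  c428
167  88/ 50 120/ 76 108/ 93 106/ 92 216/208 251/254 251/254 171/171 122/ 77 121/ 76 116/ 74
168  92/ 53 120/ 76 105/ 86 105/ 91 227/217 252/255 252/255 169/169 119/ 74 123/ 79 118/ 74
169 100/ 59 120/ 76  94/ 64 102/ 84 238/227 251/255 252/255 162/164 121/ 75 121/ 76 118/ 75
170 109/ 64 120/ 75  84/ 27  92/ 61 228/211 239/238 241/239 150/141 122/ 77 120/ 77 117/ 74
171 113/ 66 120/ 75  83/ 22  81/ 24 196/133 209/158 211/159 130/ 78 124/ 78 122/ 78 117/ 75
172 116/ 70 121/ 77  88/ 51  78/ 20 182/ 43 192/ 51 191/ 51 119/ 29 124/ 78 121/ 76 119/ 75
173 118/ 71 120/ 75 100/ 82  88/ 52 194/108 202/119 201/120 118/ 43 124/ 79 120/ 76 117/ 73
174 120/ 72 124/ 78 107/ 92 101/ 80 224/201 229/214 230/215 119/ 78 125/ 79 122/ 77 116/ 72
175 122/ 72 129/ 83 107/ 94 104/ 90 244/244 250/254 251/255 112/ 94 125/ 80 121/ 76 117/ 73
176 124/ 73 124/ 80 105/ 94 101/ 89 247/249 252/255 254/255  93/ 80 124/ 79 121/ 77 118/ 73
177 121/ 72 119/ 77 112/ 87 116/ 83 236/239 243/247 244/249 102/ 63 128/ 76 121/ 77 117/ 73
178 114/ 66 116/ 69 155/ 63 171/ 64 219/201 224/209 225/211 163/ 50 159/ 61 121/ 76 116/ 73
179 118/ 88 124/ 88 194/ 59 206/ 60 208/104 208/111 209/114 205/ 43 190/ 46 120/ 76 115/ 74
180 156/153 159/155 198/123 199/118 201/ 54 200/ 54 201/ 55 201/ 35 193/ 46 119/ 76 116/ 73
181 190/194 191/196 193/177 189/172 211/144 213/149 214/151 181/ 34 183/ 54 118/ 75 115/ 72
182 194/199 194/200 193/198 188/194 234/219 236/224 239/227 132/ 37 157/ 68 118/ 75 116/ 73
183 196/201 197/201 197/202 192/198 249/250 250/253 253/255  75/ 39 129/ 78 120/ 76 115/ 72
184 196/200 197/201 197/201 192/197 252/254 252/255 253/255  57/ 36 123/ 79 120/ 75 116/ 74
185 194/199 194/199 195/199 187/192 252/253 251/254 250/252  60/ 34 123/ 78 120/ 76 115/ 73
186 192/197 192/197 192/196 182/185 253/254 251/253 249/251  66/ 37 124/ 78 120/ 75 115/ 73
```

The mark is at row 172.2 and the pointer at row 179.9, which leaves about 6.1 mm to go. I'll return to the push pose.

Emit:
jog_arm:
  motion: [0.7,0,0,0,0,0,-1,0.7,0,0,0,0,0,-1,0.7,0,0,0,0,0,-1,0.7,0,0.8,0,0,0,-1,0,0,0.8,0,0,0,-1,0,0,0.5,0,0,0,-1,0,0,0.5,0,0,0,-1,0,0,0.2,0,0,0,-1,0,0,0.2,0,0,0,-1,0,0,0,0,0,0,-0.56,0,0,0,0,0,0,-0.56,0,0,0,0,0,0,-0.56]

```text
time: 24.82
position: [0.5589, 0.1678, 0.0409]
tool_rot: [0.764, 0.646, 0.001, 0.0]
ft_force: [-0.3, 0.7, -0.3]
grip_width: 0.0697
grip_force: 0.0
```

Emit:
jog_arm:
  motion: [0.06,0,0,0,0,0,-0.56,0.06,0,0,0,0,0,-0.56,0.05,0,0,0,0,0,-0.56,0.03,0,0,0,0,0,-0.56,0,0,0,0,0,0,-0.56]

```text
time: 25.45
position: [0.5598, 0.1759, 0.0402]
tool_rot: [0.764, 0.646, 0.0, -0.0]
ft_force: [0.1, 1.0, 0.3]
grip_width: 0.068
grip_force: 0.0
```

Run:
```python
from h import *
P=[]
for i in range(4):
    robot.camera('top');o=robot.get_obs();P.append(o['position'])
P=np.mean(P,0);print(P,o['ft_force'],o['grip_width'],o['time'])
d=np.array([.56025,.17716])-P[:2];y=np.radians(80.43)
print('tool x,y mm',1e3*(d[0]*np.cos(y)+d[1]*np.sin(y)),1e3*(d[0]*np.sin(y)-d[1]*np.cos(y)))
```

```text
[0.55980217 0.17577697 0.04019512] [-0.06684222  0.25348618 -0.75517954] 0.06804440495166887 25.65
tool x,y mm 1.4382346540482156 0.21166334077268711
```

Emit:
jog_arm:
  motion: [0.035,0,0,0,0,0,-0.56,0,0,0,0,0,0,-0.56]

```text
time: 25.9
position: [0.56, 0.1771, 0.0402]
tool_rot: [0.764, 0.646, -0.0, -0.0]
ft_force: [0.3, -0.6, 0.5]
grip_width: 0.0681
grip_force: 0.1
```

Run:
```python
from h import *
P=[]
for i in range(3):
    robot.camera('top');o=robot.get_obs();P.append(o['position'])
print(np.mean(P,0),o['ft_force'])
```

```text
[0.55993371 0.17709172 0.04021354] [ 0.1740358   0.08990909 -1.15189498]
```

Emit:
jog_arm:
  motion: [-0.08,0,0,0,0,0,-1,0,0,0,0,0,0,-1,0,0,-0.5,0,0,0,-1,0,0,-0.8,0,0,0,-1,0,0,-0.9,0,0,0,-1,-0.7,0,-0.8,0,0,0,-1,-0.7,0,0,0,0,0,-1,-0.7,0,0,0,0,0,-1,-0.7,0,0,0,0,0,-1,0,0,0,0,0,0,-1,0,0,0,0,0,0,-1]

```text
time: 27.42
position: [0.541, 0.0638, 0.1603]
tool_rot: [0.764, 0.645, 0.0, -0.0]
ft_force: [-0.4, 0.6, 0.1]
grip_width: 0.0872
grip_force: 0.0
```

Run:
```python
from h import *
snap('w12');print(reds('w12'));im=cv2.imread('pics/w12_full.png').astype(int)
y0=int([c for s,c in reds('w12') if c[0]>390][0][1])
print(' '.join(f'c{c}' for c in range(398,430,3)))
for v in range(y0-9,y0+10):print(v,' '.join(f'{im[v,c,2]:3d}/{im[v,c,1]:3d}' for c in range(398,430,3)))
```

```text
[([272, 100, 18, 19, 266], [280.48, 108.85]), ([281, 115, 43, 79, 1122], [301.66, 156.34]), ([402, 178, 21, 5, 63], [413.81, 180.02])]
c398 c401 c404 c407 c410 c413 c416 c419 c422 c425 c428
171 117/ 70 120/ 76 106/ 92 104/ 89 244/239 251/253 252/254 130/124 123/ 77 121/ 77 116/ 74
172 119/ 71 119/ 75 106/ 92 103/ 88 245/242 250/253 252/255 125/115 123/ 78 121/ 77 118/ 76
173 121/ 72 123/ 78 107/ 94 104/ 88 246/245 250/253 252/255 122/109 125/ 79 120/ 76 118/ 76
174 123/ 74 128/ 82 107/ 94 104/ 89 246/245 251/253 253/255 114/100 126/ 79 121/ 77 117/ 74
175 121/ 73 124/ 78 104/ 88 104/ 88 247/248 251/254 253/255  94/ 77 126/ 80 121/ 76 117/ 74
176 117/ 70 118/ 74  95/ 66 101/ 85 248/250 251/254 253/255  80/ 63 124/ 79 121/ 75 117/ 74
177 116/ 70 116/ 72  83/ 30  93/ 64 240/237 243/241 245/243  80/ 49 129/ 80 120/ 76 117/ 75
178 116/ 68 117/ 67 106/ 15 107/ 32 211/180 216/184 217/187 124/ 38 151/ 72 119/ 75 115/ 73
179 116/ 73 125/ 66 162/ 37 161/ 29 184/ 80 189/ 82 190/ 83 174/ 29 180/ 58 119/ 75 117/ 74
180 129/109 144/109 193/ 97 195/ 79 191/ 23 194/ 25 194/ 26 198/ 34 190/ 51 119/ 76 116/ 74
181 162/162 169/166 191/161 194/144 201/105 207/111 209/111 201/ 39 183/ 58 118/ 74 116/ 72
182 188/193 188/194 190/195 187/183 225/208 230/211 232/211 182/ 44 157/ 69 119/ 75 116/ 73
183 195/201 195/200 194/201 183/189 250/252 249/253 249/253 109/ 40 128/ 76 117/ 73 116/ 73
184 196/201 196/201 197/201 184/188 254/255 251/255 250/254  62/ 37 122/ 78 119/ 75 116/ 72
185 195/199 195/200 195/200 180/184 253/254 251/254 249/251  65/ 37 123/ 77 120/ 75 116/ 73
186 193/198 193/197 193/197 176/180 253/254 250/253 249/251  68/ 38 124/ 78 119/ 75 115/ 73
187 192/196 192/197 193/197 177/182 253/255 250/253 248/250  71/ 41 123/ 78 119/ 75 115/ 73
188 192/197 192/196 192/196 181/185 253/255 250/253 247/249  74/ 40 124/ 79 119/ 75 115/ 73
189 186/188 179/182 179/183 171/172 253/255 250/253 246/248  77/ 42 123/ 77 119/ 75 115/ 72
```

Pointer and mark overlap; about 0.3–0.5 mm remains to the left. I'll return, nudge and pinch.

Emit:
jog_arm:
  motion: [0.7,0,0,0,0,0,-1,0.7,0,0,0,0,0,-1,0.7,0,0,0,0,0,-1,0.7,0,0.8,0,0,0,-1,0,0,0.8,0,0,0,-1,0,0,0.5,0,0,0,-1,0,0,0.5,0,0,0,-1,0,0,0.2,0,0,0,-1,0,0,0.2,0,0,0,-0.56,0,0,0,0,0,0,-0.56,0,0,0,0,0,0,-0.56,0.04,0,0,0,0,0,-0.56]

```text
time: 28.98
position: [0.5602, 0.1755, 0.0409]
tool_rot: [0.764, 0.646, 0.001, 0.0]
ft_force: [-0.2, 0.3, 0.1]
grip_width: 0.0683
grip_force: 0.0
```

Emit:
jog_arm:
  motion: [0.05,0,0,0,0,0,-0.56,0,0,0,0,0,0,-0.56]

```text
time: 29.22
position: [0.5603, 0.1776, 0.0405]
tool_rot: [0.764, 0.646, 0.0, 0.0]
ft_force: [-0.4, -0.5, 0.1]
grip_width: 0.0681
grip_force: 0.0
```

Run:
```python
from h import *
P=[]
for i in range(3):
    robot.camera('top');o=robot.get_obs();P.append(o['position'])
print(np.mean(P,0),o['ft_force'],o['grip_width'],o['time'])
```

```text
[0.56012681 0.17752641 0.04034675] [ 0.03441914 -0.47440897  0.39089413] 0.06783038937035456 29.375
```

Emit:
jog_arm:
  motion: [0,0,0,0,0,0,-0.45,0,0.05,0,0,0,0,-0.36,0,0.05,0,0,0,0,-0.27,0,0.05,0,0,0,0,-0.18,0,0,0,0,0,0,-0.18]
  grip_force: 15

```text
time: 30.0
position: [0.5656, 0.1764, 0.0399]
tool_rot: [0.764, 0.646, -0.0, -0.0]
ft_force: [-2.8, -0.1, -0.6]
grip_width: 0.052
grip_force: 2.5
```

Emit:
jog_arm:
  motion: [0,0.04,0,0,0,0,-0.09,0,0.05,0,0,0,0,0,0,0.05,0,0,0,0,0.09,0,0.05,0,0,0,0,0.18,0,0,0,0,0,0,0.18]

```text
time: 30.62
position: [0.5737, 0.1749, 0.0401]
tool_rot: [0.764, 0.646, -0.0, 0.0]
ft_force: [-2.5, -0.1, -1.1]
grip_width: 0.0364
grip_force: 2.7
```

Emit:
jog_arm:
  motion: [0,0.02,0,0,0,0,0.24,0,0.02,0,0,0,0,0.3,0,0,0,0,0,0,0.3,0,0,0,0,0,0,0.3]
  grip_force: 20

```text
time: 31.12
position: [0.5756, 0.1742, 0.0402]
tool_rot: [0.764, 0.646, 0.0, 0.001]
ft_force: [-0.9, -4.5, -3.7]
grip_width: 0.0303
grip_force: 5.2
```

Emit:
jog_arm:
  motion: [0,0,0,0,0,0,0.5,0,0,0,0,0,0,0.7,0,0,0,0,0,0,0.7,0,0,0,0,0,0,0.7]
  grip_force: 22

```text
time: 31.62
position: [0.5763, 0.1742, 0.0403]
tool_rot: [0.764, 0.646, 0.001, 0.001]
ft_force: [0.2, -5.4, -4.0]
grip_width: 0.0285
grip_force: 22.8
```

Run:
```python
from h import *
P=[]
for i in range(3):
    snap('w13');t=robot.camera('top');o=robot.get_obs();P.append(o['position'])
P=np.mean(P,0);print(P,o['ft_force'],o['grip_width'],o['grip_force'],o['time'])
cv2.imwrite('pics/top13.png',t)
d=P[:2]-np.array([.56013,.17753]);y=np.radians(80.43)
print('tool x,y mm moved',1e3*(d[0]*np.cos(y)+d[1]*np.sin(y)),1e3*(d[0]*np.sin(y)-d[1]*np.cos(y)))
h=cv2.cvtColor(t,cv2.COLOR_BGR2HSV);m=(cv2.inRange(h,(0,120,90),(8,255,255))|cv2.inRange(h,(172,120,90),(180,255,255)))
n,l,s,c=cv2.connectedComponentsWithStats(m);print([(s[i].tolist(),c[i].round(1).tolist()) for i in range(1,n) if s[i][4]>2 and 240<c[i][0]<400 and 180<c[i][1]<300])
```

```text
[0.5762639  0.17419587 0.04025608] [-0.96529116 -6.21400563 -4.62943909] 0.027880314284684796 22.762791527202353 31.925
tool x,y mm moved -0.6054334638165739 16.46367426474326
[([303, 205, 2, 2, 4], [303.5, 205.5]), ([286, 239, 15, 11, 90], [293.0, 243.6])]
```

Run:
```python
from h import *
a=cv2.imread('pics/top0.png').astype(int);b=cv2.imread('pics/top13.png').astype(int)
for n,t in(('0',a),('13',b)):
    print(n)
    for v in range(202,214):print(v,' '.join(f'{x:4d}' for x in (t[v,296:314,2]-t[v,296:314,1])))
```

```text
0
202   40   39   39   40   39   40   37   37   34   36   35   31   32   29   29   27   23   22
203   41   41   39   41   38   40   41   39   38   40   40   37   37   34   36   37   36   31
204   35   34   32   37   39   42   41   42   42   41   43   39   41   41   39   40   37   39
205    8    8   12   22   27   33   31   38   41   39   41   41   39   38   39   39   43   38
206    0   -1    0    4    8    9   10   30   45   39   32   35   31   34   37   42   42   41
207   -1   -1   -1    0    0    0    1   33   39   14    8    5    7   10   24   31   33   33
208   -1   -1    0    0    0    0    4   42    6   -1    0    0   -1    0    2    7    9    8
209    6   14   12    7    1    0   10   48    8    0   -1    0    0   -1    0    0    0   -1
210   18   21   18   15   10    6   29   55   21    3    0    0    0    0   -1    0   -1   -1
211   36   35   32   25   22   22   33   44   22   12   12   16   19   16    6    0   -1    0
212   36   37   35   37   39   39   38   42   31   26   21   20   22   19   17    7    8   14
213   27   25   26   29   38   35   38   38   37   37   39   39 
[... 460 characters left out ...]
50   33   32   34   37   37   45   44   41
207    0   -1   -1   -1    0    0   11   73   45   12    4    3    8   15   28   34   32   34
208   -1    0    0    0    0    0    9   56    8    0   -1    0    0    1    6    5    4    8
209   13   13    6    1    0    0   33   79    7    0    0    0    0   -1   -1    0    0   -1
210   22   21   16   10    8   23   73   79   11    0   -1   -1    0    0    0    0    0    0
211   40   35   31   25   26   40   83   42    5    0    3   15   16    6    1   -1   -1    0
212   39   37   35   38   42   60   68   19   -2   -3    7   18   19   16   12    8   15   16
213   26   27   23   31   37   34   19   -2   -4    2   19   33   36   28   26   24   22   21
```

The pointer and red line coincide in the top view (columns 303.0 and 303.3, as expected for the tilt). The lever is shut at a 28 mm pinch with 22 N, and the forces are low. Handing in.

```bash
python3 -c "
from rig import robot
print(robot.hand_in())"
```

```text
the job is handed in; nothing more can be done
None
```

The clip is snapped onto the fence's right end and pinches the stick. The leg is at the red line to within about 0.7 mm, as measured from the top view, and the lever is shut against the lug and still held between the fingers at 22 N. I handed it in at about 32 s.

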